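# Unlatch and open the guard gate of the tube mixer

## Task

The clear guard gate on the front of the tube mixer is latched shut: sprung bumpers hold its gravity latch bar captive under the top plate of the keeper on the post. Take the bar by its red thumb piece and, lifting lightly, ease the gate in until you feel the bar come under the open slot in the keeper's top plate, lift the bar up out of the slot, swing the gate wide open to about a right angle, and let go so that the gate stands open with its bar dropped back level. Never force the bar against the keeper, keep the gate in hand so that it does not spring or jerk, and leave the bottle, jar, rack and tip box where they stand.

Things in the scene. Friction and masses are not known exactly. Their poses are not given: they have to be found in the camera images.
- guard: White guard housing of a bench tube mixer, fixed, open-topped, 250 mm deep, 270 wide, 200 high, clear panels, rollers and tubes inside. Origin: middle of its front at bench level; x points into the housing, y to the hinge side, z up. The gate fills the front between hinge post (y 110 to 132 mm) and latch post (y -102 to -132 mm).
- keeper_place (a point): Nominal middle of the keeper's slot: guard frame x -24, y -115 mm, 168 mm up. Keeper: steel channel round the bar's end, 28 mm long in y; ledge 160, underside of its top plate 179, top 184 mm up. The bar can rise only through the slot in that plate, 10 mm wide in x, running along y. The plate is set by hand: the true slot lies up to 7 mm nearer or farther in x. Bar on keeper: 15 N at most.
- gate_hinge (a point): Point on the gate's vertical hinge line, 200 mm above the bench, at x -6, y +100 mm in the guard's frame. Axes are the guard's.
- thumb_piece (a point): Centre of the latch bar's red thumb piece, an upright block 14 mm thick (along the gate's normal), 26 mm wide, 36 mm tall, about 243 mm above the bench; gate top 195 mm, nothing beside or above it. Gate closed: 18 mm in front of the hinge line and 165 mm right of it. Pinch it from above across the 14 mm. Axes: x gate normal into the housing, y along the bar to the hinge, z up.
- gate (a joint): Gate angle about its vertical hinge, rad: 0 square with the housing, positive open, free edge swinging out of the front, clockwise from above; stop 1.75. Latched it rests at about 0.05, the bar 2 to 18 mm short of the slot; too far in, it is under the plate behind the slot. Bumpers push out with 2 to 9 N at the thumb piece up to 0.12 rad; beyond, hinge friction (under 2 N) holds it.
- latch_bar (a joint): Latch bar angle, rad: 0 level on the ledge, about 0.025 against the plate's underside, stop 0.45, clear of the keeper above 0.22. Bar 155 x 16 x 8 mm; pivot on the gate is 80 mm from the hinge line, 168 mm up; the thumb piece's centre is 85 mm along the bar from it and 75 mm above it, so it rises on an arc towards the hinge. Weighs 1 to 4 N in the fingers; a light lift is 6 to 10 N.
- wash_bottle_mid (a point): White wash bottle with blue cap, 64 mm diameter, 165 mm high; point 80 mm above its foot. Bystander.
- jar_mid (a point): White jar with lid, 84 mm diameter, 100 mm high; point 50 mm above its foot. Bystander.
- tube_rack_mid (a point): Orange tube rack with three capped tubes, 60 x 120 mm, 107 mm high; point 30 mm above its foot. Bystander.
- tip_box_mid (a point): Blue tip box with a pale clear lid, 85 x 120 mm, 67 mm high; point 30 mm above its foot. Bystander.

How it is judged:
On the way, in this order (a step that is already met when the one before it is completed fails the run):
1. the latch bar is lifted clear of the keeper while the gate is still closed (value of joint latch_bar above 0.21 rad and value of joint gate below 0.15 rad), for 0.1 s.
2. the gate is swung wide open (value of joint gate above 1.3 rad), for 0.2 s.
At the end, for the whole second after the job is handed in: The gate stands at rest open by at least 1.3 rad (75 degrees), let go, and its latch bar has dropped back to within 0.05 rad of level (value of joint gate above 1.3 rad and velocity of joint gate between -0.05 and 0.05 rad/s and value of joint latch_bar below 0.05 rad); the robot touches nothing.
It fails at once if the latch bar is forced against the keeper (over 15 N) (contact force between latch_bar_c0 and guard above 20 N).
It fails at once if the gate springs or is jerked (faster than 1.5 rad/s) (velocity of joint gate above 1.5 rad/s or velocity of joint gate below -1.5 rad/s).
It fails at once if a bystander is pushed more than 20 mm or tipped over (distance of any of wash_bottle_mid, jar_mid, tube_rack_mid, tip_box_mid from where it was at the start of the episode above 0.02 m).
It also fails if it takes over 72 s, if anything falls off the work surface, if the arm or the gripper's body presses on something with over 40 N, if the wrist force passes 120 N, or if a joint passes its speed limit or range.

## Robot

A 6-joint arm with a two-finger parallel gripper is mounted at the origin on the work surface. World frame = base frame: x ahead of the robot, y to its left, z up, the work surface at z = 0. Lengths are in m, angles in rad, forces in N, time in s.
With the tool pointing down it reaches from about 0.275 to 0.975 m from the base axis. Payload 8.4 kg.
Tool frame: the origin (TCP) lies at the very end of the fingers, on their centre line; the grasp point (between the pads) lies 19 mm behind it; z points along the fingers, x is the direction in which the jaws open and shut, and the axes are right-handed (so a half turn about z gives the same grasp; the last joint's range is limited). The gripper opens to 92 mm and grips with 3 to 60 N. Pads are 20 mm wide; open, the fingers measure 128 mm over their backs; the gripper's body (75 mm by 189 mm) begins 69 mm behind the grasp point.
Start: joints at [-0.002, 0.353, 1.633, -0, 1.155, -0.002], TCP at [0.625, -0, 0.215] pointing down, gripper open.
Joint ranges: [-2.63, 2.63], [-0.92, 2.1], [0.06, 2.66], [-1.3, 4.44], [0, 2.69], [-3.02, 3.02]. Speed limits (rad/s): [2.22, 2.22, 2.79, 3.14, 3.14, 3.14].

## Interface

Orientations are given as [roll, pitch, yaw] about the fixed x, y, z axes, in that order (R = Rz(yaw) Ry(pitch) Rx(roll)).
In Python, from rig import read_state, snapshot, hand_in gives the robot as it stands.
- The arm moves only by the tool play_rows, never from a script. Its argument "plan" is a list of rows, each a list of 5 numbers: the opening, from 0 (shut) to 1 (fully open), then the shift along the tool's x, y, z in cm, then the turn about the tool's z in rad. A call has 1 to 20 rows; each row shifts and turns the commanded pose from where the row before left it, along the tool's axes as they then stand; what a row does not reach is not made up. A row lasts 1/12 s, in which the tool goes at most 41.7 mm and 7.16 degrees, less where a joint would pass 70% of its speed; a pose out of reach is approached as far as the arm can. A call with a gripper value outside its range is refused whole. The fingers move at their own pace and stop on an object; "squeeze" is the grip in N (left out, the last holds). Time passes only in rows, so rows that do not move let the fingers close. It gives the time, the measured TCP pose, the force and the opening at its end, in the units of the state.
- read_state(): the state, without advancing time (a new reading comes with each control period).
- snapshot(name): name is "scene" or "side" or "wrist"; returns a dict with "img" (420x560x3 uint8, blue, green, red), "K" (3x3 intrinsics, pixels), "R" (3x3) and "t" (3): a world point X has camera coordinates R X + t. Camera axes: x right, y down, z forward; pixel columns grow to the right and rows downward; lengths in m; the calibration is good to about 2 mm. A picture is of the moment at which its call begins. There is no depth.
- hand_in(): hands the job in, once; it reports no verdict.
The state is a dict: "time": time; "joint_pos": joint angles; "joint_vel": joint speeds; "effort": joint torques, N m; "tool_pos": TCP position; "orientation": TCP orientation; "wrist_force": force on the tool from outside, world axes, zero at the start; "wrist_torque": the same for the moment, N m; "width": finger opening in m.
Only numpy, scipy, OpenCV 4.12 (cv2) and the standard library are available. Lean on these libraries where they do the work, as an engineer would, in place of code of your own. Each camera call takes 0.05 s, during which the arm holds its last target.

## Working session

There is one attempt and no reset: what is moved stays moved. The work goes in short steps, Python scripts to look and compute and a tool call to move; the robot and the scene stay as the last step left them, time stands still between calls to the robot, and variables do not carry over. Pictures are saved under pics/ and viewed, and the job is handed in when it is done.

Besides the shell and the picture viewer there is one more tool, called after "Emit:" by a JSON object that holds its "method" and its "body". play_rows: Moves the arm, as the interface text tells. Its arguments: {"type":"object","properties":{"plan":{"type":"array"},"squeeze":{"type":"number"}},"required":["plan"]}

```bash
mkdir -p pics; ls; python3 - <<'E'
from rig import *
import cv2, json, pickle
s=read_state(); print({k:s[k] for k in ['time','tool_pos','orientation','wrist_force','width']})
for n in ['scene','side']:
    d=snapshot(n); cv2.imwrite(f'pics/{n}0.png',d['img']); pickle.dump(d,open(f'{n}0.pkl','wb')); print(n,d['K'],d['R'],d['t'])
E
```

```text
pics
{'time': 0.0, 'tool_pos': array([ 6.24482855e-01, -4.72408564e-06,  2.13861715e-01]), 'orientation': array([-3.14158301e+00,  1.42119858e-03, -2.88294401e-05]), 'wrist_force': array([ 0.64847391,  0.37411148, -0.03296692]), 'width': 0.09176683412439093}
scene [[405.21738381   0.         277.52688278]
 [  0.         405.21738381 207.95603987]
 [  0.           0.           1.        ]] [[-0.5142577   0.8575156   0.01435317]
 [ 0.72682467  0.44464335 -0.52346747]
 [-0.45526357 -0.25876494 -0.85192476]] [ 0.26778853 -0.31742996  1.50941651]
side [[385.69260605   0.         279.18218552]
 [  0.         385.69260605 210.8710806 ]
 [  0.           0.           1.        ]] [[ 0.94570756 -0.32491717 -0.0081263 ]
 [-0.20433313 -0.57491896 -0.79228541]
 [ 0.25275517  0.75093077 -0.61009655]] [-0.5190256   0.21955127  0.89651968]
```

View pics/scene0.png

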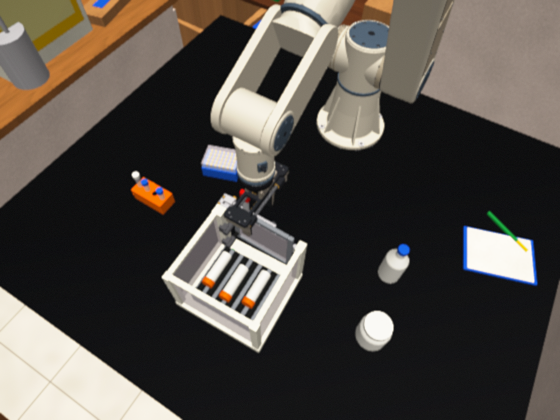

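View pics/side0.png

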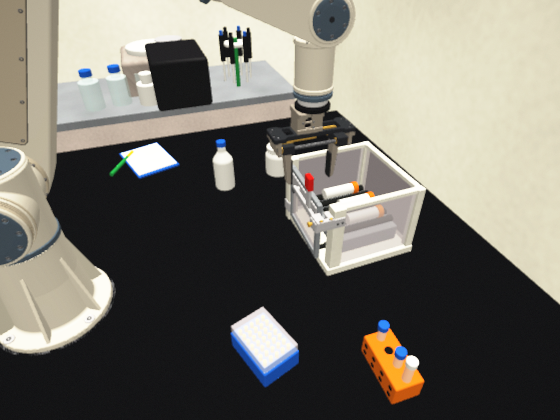

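```bash
python3 - <<'E'
import cv2
a=cv2.imread('pics/scene0.png')[170:355,150:320]; cv2.imwrite('pics/sc_c.png',cv2.resize(a,None,fx=3.2,fy=3.2,interpolation=cv2.INTER_CUBIC))
a=cv2.imread('pics/side0.png')[130:275,270:430]; cv2.imwrite('pics/si_c.png',cv2.resize(a,None,fx=4,fy=4,interpolation=cv2.INTER_CUBIC))
E
```

```text
(no output)
```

View pics/sc_c.png

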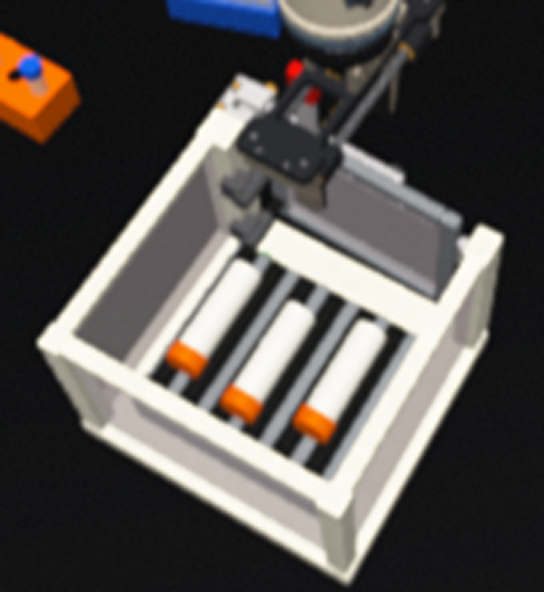

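View pics/si_c.png

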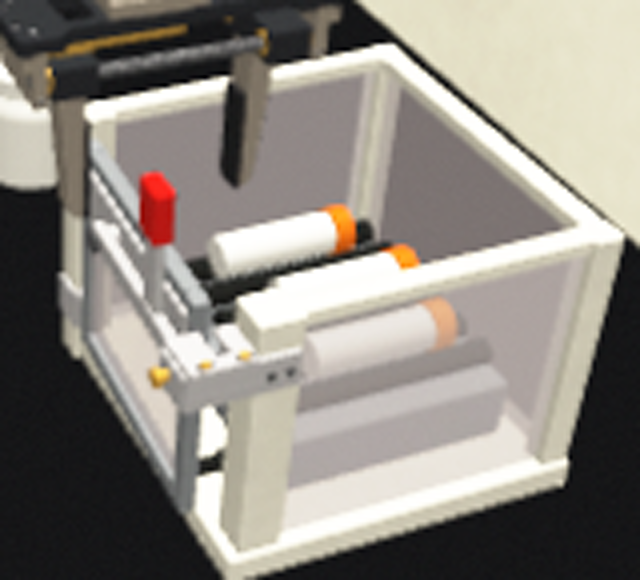

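```bash
cat > h.py <<'E'
import numpy as np, cv2, pickle
def proj(d,X):
    X=np.atleast_2d(X); c=X@d['R'].T+d['t']; p=c@d['K'].T; return p[:,:2]/p[:,2:]
def ray(d,px):
    v=np.linalg.solve(d['K'],[px[0],px[1],1]); o=-d['R'].T@d['t']; return o,d['R'].T@v
def tri(obs):
    A=np.zeros((3,3));b=np.zeros(3)
    for d,px in obs:
        o,v=ray(d,px); v/=np.linalg.norm(v); M=np.eye(3)-np.outer(v,v); A+=M;b+=M@o
    return np.linalg.solve(A,b)
def W(pose,P):
    x,y,a=pose; P=np.atleast_2d(P); c,s=np.cos(a),np.sin(a)
    return np.c_[x+c*P[:,0]-s*P[:,1], y+s*P[:,0]+c*P[:,1], P[:,2]]
E
cat > fit.py <<'E'
from h import *
from scipy.optimize import least_squares
sc=pickle.load(open('scene0.pkl','rb'));si=pickle.load(open('side0.pkl','rb'))
w=.134
obs=[(sc,(163.1,276.3),(.25,-w,.2)),(sc,(254.7,328.7),(.25,w,.2)),(sc,(306.9,244.4),(0,w,.2)),(sc,(258.8,351.9),(.25,w,0)),
(si,(425.5,188.7),(.25,-w,.2)),(si,(368,141.3),(.25,w,.2)),(si,(292,157.5),(0,w,.2)),(si,(327,274.5),(0,-w,0)),(si,(411,251),(.25,-w,0))]
f=lambda p:np.concatenate([proj(d,W(p,P))[0]-u for d,u,P in obs])
r=least_squares(f,[.6,0,0]); print(r.x); print(r.fun.reshape(-1,2).round(1))
np.save('pose.npy',r.x)
p=r.x
a=.05
hin=np.array([-.006,.1,0])
def G(off,r,z,a): # gate closed coords: off front of hinge line (−x), r right (−y); positive open clockwise from above
    # free edge swings out of front: -x. direction along gate
    e=np.array([-np.sin(a),-np.cos(a),0]); n=np.array([np.cos(a),-np.sin(a),0])
    return hin+e*r-n*off+np.array([0,0,z])
for n,d in (('scene',sc),('side',si)):
    im=cv2.resize(d['img'],None,fx=4,fy=4,interpolation=cv2.INTER_CUBIC)
    def dot(P,c):
        u=proj(d,W(p,P))[0]*4+1.5; cv2.circle(im,tuple(int(v) for v in u),3,c,-1)
    for x in (0,.25):
        for y in (-.132,.132):
            for z in (0,.2): dot((x,y,z),(0,255,0))
    for dr in (-.013,.013):
        for do in (-.007,.007):
            for dz in (-.018,.018): dot(G(.018+do,.165+dr,.243+dz,a),(255,255,0))
    for dx in (-.005,.005):
        for dy in (-.014,.014): dot((-.024+dx,-.115+dy,.184),(255,0,255))
    dot((-.006,.1,.2),(0,255,255))
    c=(slice(170*4,355*4),slice(150*4,320*4)) if n=='scene' else (slice(130*4,275*4),slice(270*4,430*4))
    o=im[c]; o=cv2.resize(o,None,fx=min(1,600/o.shape[0]),fy=min(1,600/o.shape[0])); cv2.imwrite(f'pics/fit_{n}.png',o)
print('thumb',W(p,G(.018,.165,.243,.05)),'hinge',W(p,[-.006,.1,.2]))
E
python3 fit.py
```

```text
[0.62437668 0.00818263 0.0298517 ]
[[-3.6  0. ]
 [ 1.   3.4]
 [-0.2  0.1]
 [-0.7 -0. ]
 [ 1.7  0.8]
 [-0.4 -1.1]
 [-5.4 -1.4]
 [-1.2  2. ]
 [-0.7  0.4]]
thumb [[ 0.59407403 -0.05664487  0.243     ]] hinge [[0.61539462 0.10795899 0.2       ]]
```

View pics/fit_scene.png

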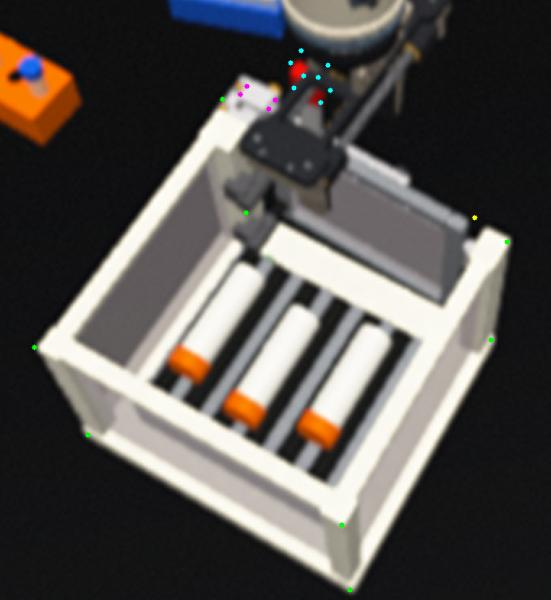

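View pics/fit_side.png

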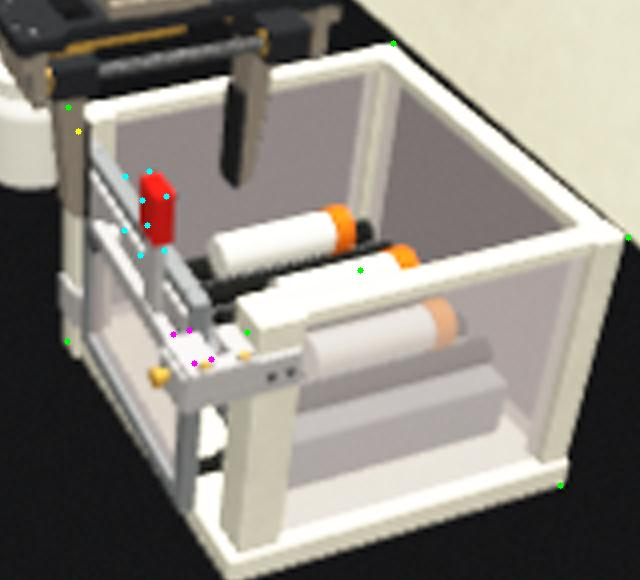

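```bash
sed -i "s/^f=lambda/obs=[obs[i] for i in (0,1,2,4,5)]\nf=lambda/; s/w=.134/w=.134/" fit.py; python3 fit.py; python3 -c "
from h import *
for n in ('scene0','side0'):
  d=pickle.load(open(n+'.pkl','rb')); print(-d['R'].T@d['t'])
a=cv2.imread('pics/side0.png')[160:230,285:350]; cv2.imwrite('pics/z.png',cv2.resize(a,None,fx=8,fy=8,interpolation=cv2.INTER_CUBIC))"
```

```text
[0.62071256 0.0090786  0.02389924]
[[-2.6 -1.6]
 [ 1.5  2.1]
 [ 0.7 -0.6]
 [ 0.3  1.3]
 [-1.2 -0.8]]
thumb [[ 0.59002457 -0.05556738  0.243     ]] hinge [[0.61232457 0.10890666 0.2       ]]
[1.05561058 0.30209435 1.11590142]
[ 0.30910806 -0.71564036  0.71669307]
```

View pics/z.png

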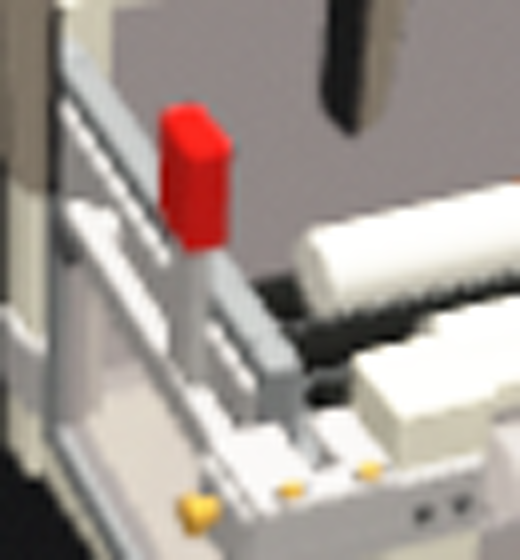

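View pics/fit_side.png

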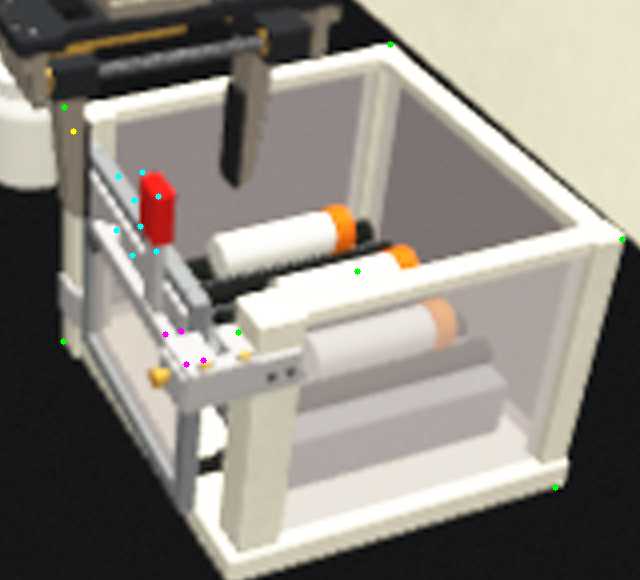

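View pics/fit_scene.png

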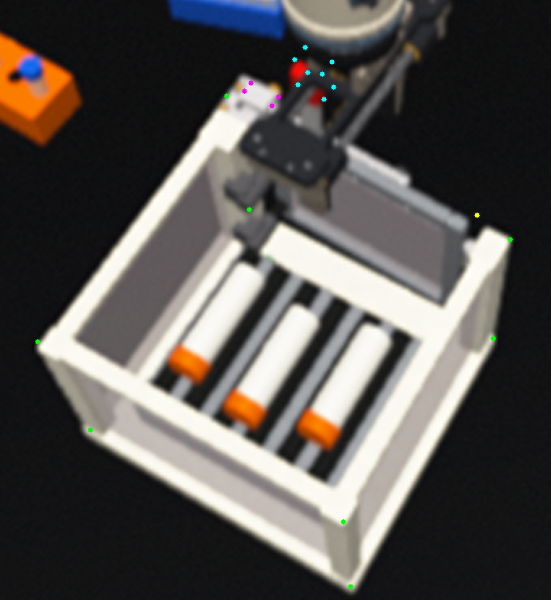

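Emit:
{"method": "play_rows", "body": {"plan": [[1,0,0,-3,0],[1,0,0,-3,0],[1,0,0,-3,0],[1,-2,0,-3,0],[1,-3,0,-2,0],[1,-3,0,0,0],[1,-3,0,0,0],[1,-2,0,0,0],[1,0,0,0,0],[1,0,0,0,0]]}}

```text
time: 0.93
tool_pos: [0.4946, -0.0, 0.3549]
orientation: [3.142, -0.001, 0.0]
wrist_force: [1.2, -0.8, -0.5]
width: 0.092
```

```bash
python3 - <<'E'
from rig import *
import cv2, pickle
s=read_state(); print(s['time'],s['tool_pos'],s['orientation'],s['wrist_force'])
for n in ['scene','side','wrist']:
    d=snapshot(n); cv2.imwrite(f'pics/{n}1.png',d['img']); pickle.dump(d,open(f'{n}1.pkl','wb'))
a=cv2.imread('pics/scene1.png')[170:355,150:320]; cv2.imwrite('pics/sc_c1.png',cv2.resize(a,None,fx=3.2,fy=3.2,interpolation=cv2.INTER_CUBIC))
print(d['K'],d['R'],-d['R'].T@d['t'])
a=cv2.imread('pics/side1.png')[130:275,270:430]; cv2.imwrite('pics/si_c1.png',cv2.resize(a,None,fx=4,fy=4,interpolation=cv2.INTER_CUBIC))
E
```

```text
0.9333 [ 4.94561643e-01 -8.99759049e-06  3.54910361e-01] [ 3.14157548e+00 -8.68472845e-04  8.75018125e-07] [ 1.18596962 -0.84254367 -0.54769312]
[[320.68959178   0.         281.22998809]
 [  0.         320.68959178 208.53475413]
 [  0.           0.           1.        ]] [[ 9.99999676e-01 -7.50482453e-04 -2.92819155e-04]
 [-6.56647980e-04 -9.69929778e-01  2.43384048e-01]
 [-4.66669475e-04 -2.43383776e-01 -9.69929956e-01]] [0.49489239 0.06789425 0.5248057 ]
```

View pics/sc_c1.png

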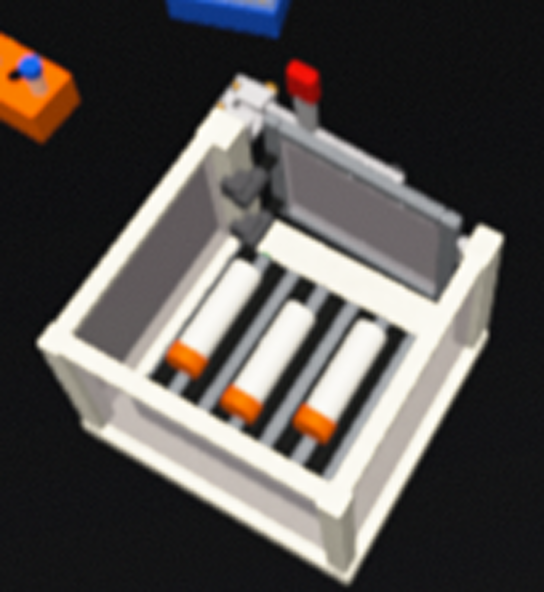

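View pics/si_c1.png

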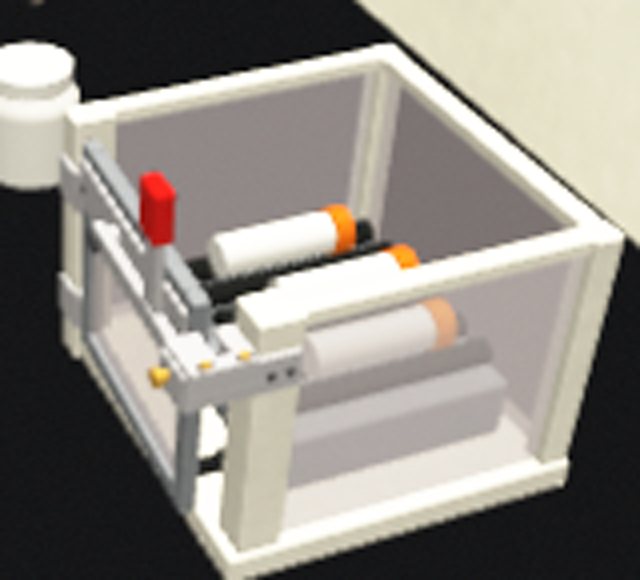

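View pics/wrist1.png

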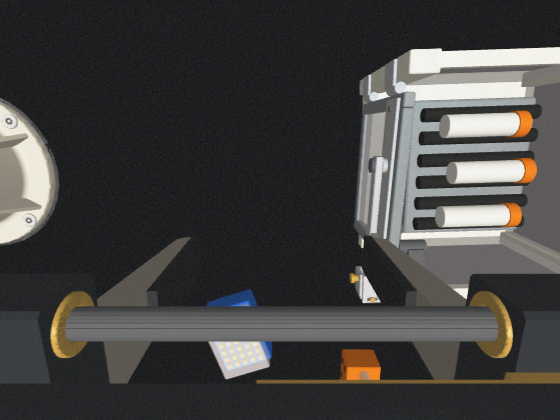

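```bash
cat > red.py <<'E'
from h import *
def redc(d):
    h=cv2.cvtColor(d['img'],cv2.COLOR_BGR2HSV)
    m=((h[...,0]<6)|(h[...,0]>174))&(h[...,1]>180)&(h[...,2]>100)
    n,l,s,c=cv2.connectedComponentsWithStats(m.astype('uint8'))
    i=1+np.argmax(s[1:,4]); 
    # saturation-weighted centroid in bbox
    return c[i],s[i]
def redtri(sfx):
    o=[]
    for n in ('scene','side'):
        d=pickle.load(open(f'{n}{sfx}.pkl','rb')); c,s=redc(d); o.append((d,c)); print(n,c,s)
    X=tri(o); print('red',X,[ (proj(d,X)[0]-c).round(2) for d,c in o]); return X
if __name__=='__main__':
    import sys; redtri(sys.argv[1])
E
python3 red.py 1
cat > fit2.py <<'E'
from h import *
from scipy.optimize import least_squares
sc=pickle.load(open('scene1.pkl','rb'));si=pickle.load(open('side1.pkl','rb'))
S=lambda x,y:(150+x/3.2,170+y/3.2)
I=lambda x,y:(270+x/4,130+y/4)
w=.132
# params x,y,yaw,x0(front of posts),x1(back)
obs=[(sc,S(42,341),('b',-w,.2)),(sc,S(335,508),('b',w,.2)),(sc,S(500,240),('f',w,.2)),
(si,I(622,237),('b',-w,.2)),(si,I(392,46),('b',w,.2)),(si,I(66,117),('f',w,.2)),(si,(334.6,213.8),('f',-w,.2)),
(sc,(S(345,507)),('b',w,.2))]
def f(p):
    r=[]
    for d,u,(k,y,z) in obs:
        x=p[3] if k=='f' else p[4]
        r.append(proj(d,W(p[:3],(x,y,z)))[0]-u)
    return np.r_[np.concatenate(r),(p[4]-.25)*3000]
r=least_squares(f,[.6,0,0,0,.25]); print(r.x); print(r.fun[:-1].reshape(-1,2).round(1))
E
python3 fit2.py
```

```text
scene [244.23076923 194.94230769] [239 189  11  13 104]
side [308.60162602 181.75609756] [305 173   9  18 123]
red [ 0.60087554 -0.05588106  0.24437783] [array([ 0., -0.]), array([0., 0.])]
[0.61978996 0.00491228 0.04320285 0.00682496 0.25      ]
[[-2.1 -0.8]
 [ 1.8  0.4]
 [-1.4 -1.3]
 [ 0.1 -0. ]
 [-2.  -0.6]
 [ 0.9 -2.3]
 [-1.  -0.8]
 [-1.3  0.7]]
```

```bash
python3 - <<'E'
from h import *
for n,y0,y1,x0,x1,f in (('scene',185,260,220,315,8),('side',150,225,280,355,8),('wrist',40,270,340,440,3.4)):
    a=pickle.load(open(n+'1.pkl','rb'))['img'][y0:y1,x0:x1]; a=cv2.resize(a,None,fx=f,fy=f,interpolation=cv2.INTER_CUBIC)
    for i in range(0,a.shape[1],int(10*f)): cv2.line(a,(i,0),(i,5),(0,255,0),1)
    cv2.imwrite(f'pics/z_{n}.png',a)
E
```

```text
(no output)
```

View pics/z_scene.png

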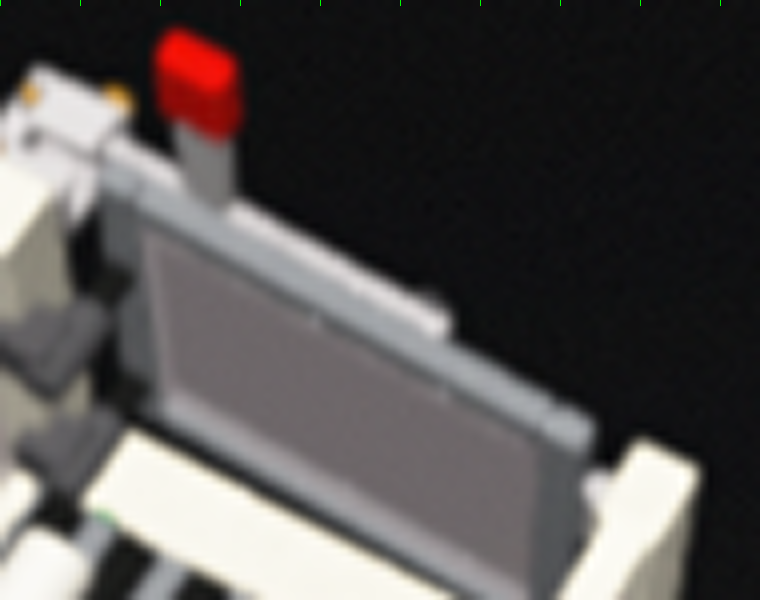

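View pics/z_side.png

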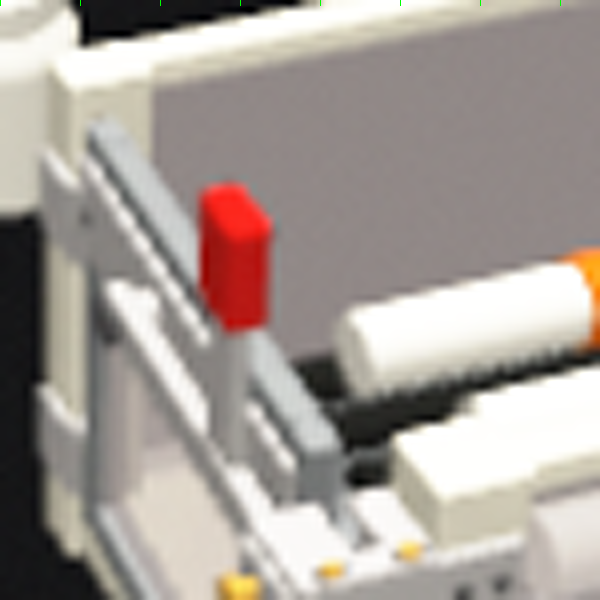

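View pics/z_wrist.png

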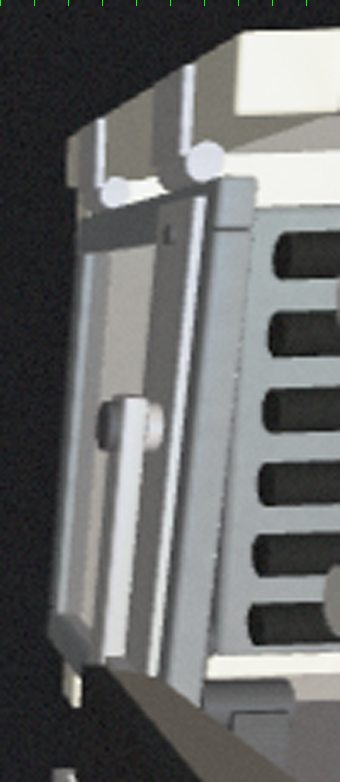

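```bash
python3 - <<'E'
from h import *
sc,si,wr=[pickle.load(open(n+'1.pkl','rb')) for n in('scene','side','wrist')]
Z=lambda x,y:(220+x/8,185+y/8); Q=lambda x,y:(280+x/8,150+y/8); V=lambda x,y:(340+x/3.4,40+y/3.4)
def at(d,px,z):
    o,v=ray(d,px); return o+v*(z-o[2])/v[2]
print('red',tri([(sc,(244.23,194.94)),(si,(308.6,181.76))]))
print('gate hinge end front corner: wrist',at(wr,V(219,180),.195),'back',at(wr,V(256,180),.195))
print('hinge-end front: side',at(si,Q(88,125),.195),'back',at(si,Q(112,118),.195))
print('hinge-end: scene inner-back',at(sc,Z(588,447),.195),'front/top',at(sc,Z(595,418),.195))
print('latch end: side front',at(si,Q(302,450),.195),'back',at(si,Q(338,443),.195))
print('latch end: scene front',at(sc,Z(110,155),.195))
print('wrist rail at lower end front',at(wr,V(163,672),.195),'back',at(wr,V(200,707),.195))
for z in (.16,.17,.18,.19): print('knuckle',z,at(wr,V(205,160),z))
print('post topcorner wrist',at(wr,V(243,33),.2),at(wr,V(236,112),.2))
print('post top scene',[at(sc,Z(*p),.2) for p in((643,440),(700,470))])
print('post top side',[at(si,Q(*p),.2) for p in((55,72),(150,70),(395,437),(438,497),(538,478))])
print('base right (rollers tray edge)',)
E
```

```text
red [ 0.6008686  -0.05588845  0.24437364]
gate hinge end front corner: wrist [0.61458515 0.1009263  0.195     ] back [0.62516438 0.10091805 0.195     ]
hinge-end front: side [0.61734636 0.09948458 0.195     ] back [0.62629383 0.10098859 0.195     ]
hinge-end: scene inner-back [0.62653316 0.10754574 0.195     ] front/top [0.6163743  0.10431246 0.195     ]
latch end: side front [ 0.61251318 -0.08646105  0.195     ] back [ 0.62337621 -0.08683792  0.195     ]
latch end: scene front [ 0.61500751 -0.08340163  0.195     ]
wrist rail at lower end front [ 0.61048181 -0.04750558  0.195     ] back [ 0.62333817 -0.05939459  0.195     ]
knuckle 0.16 [0.62232581 0.11039175 0.16      ]
knuckle 0.17 [0.61883263 0.10922681 0.17      ]
knuckle 0.18 [0.61533944 0.10806188 0.18      ]
knuckle 0.19 [0.61184626 0.10689694 0.19      ]
post topcorner wrist [0.61580513 0.13838699 0.2       ] [0.6158347  0.11827329 0.2       ]
post top scene [array([0.61764166, 0.12224897, 0.2       ]), array([0.61751891, 0.14276441, 0.2       ])]
post top side [array([0.61591805, 0.1273179 , 0.2       ]), array([0.64609802, 0.11787421, 0.2       ]), array([ 0.6365175 , -0.09563507,  0.2       ]), array([ 0.63598867, -0.1245322 ,  0.2       ]), array([ 0.66552647, -0.12598252,  0.2       ])]
base right (rollers tray edge)
```

Emit:
{"method": "play_rows", "body": {"plan": [[1,1.5,0.8,0,0],[1,2,1,0.5,0],[1,2,1,1,0],[1,2,1,1,0],[1,2,1,1,0],[1,1.1,0.8,1,0],[1,0,0,0.5,0],[1,0,0,0.5,0],[1,0,0,0,0],[1,0,0,0,0]]}}

```text
time: 1.92
tool_pos: [0.6005, -0.0555, 0.2996]
orientation: [-3.141, 0.001, 0.0]
wrist_force: [0.5, 0.5, 0.8]
width: 0.0918
```

```bash
cat > snap.py <<'E'
import sys,cv2,pickle
from rig import *
sfx=sys.argv[1]
s=read_state(); print(s['time'],s['tool_pos'].round(4),s['orientation'].round(3),s['wrist_force'].round(2),s['width'])
for n in sys.argv[2:]:
    d=snapshot(n); cv2.imwrite(f'pics/{n}{sfx}.png',d['img']); pickle.dump(d,open(f'{n}{sfx}.pkl','wb'))
E
python3 snap.py 2 wrist side
```

```text
1.9167 [ 0.6005 -0.0555  0.2996] [-3.141e+00  1.000e-03  0.000e+00] [0.55 0.55 0.78] 0.09180846925983897
```

View pics/wrist2.png

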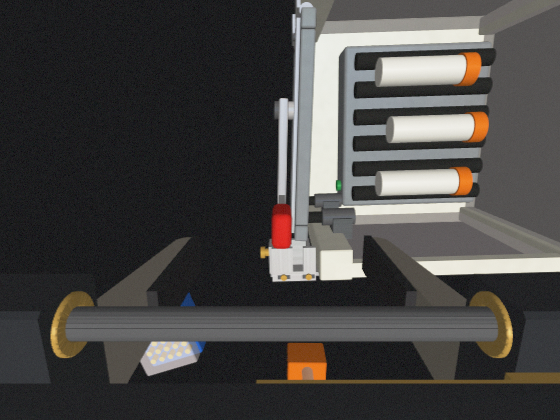

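View pics/side2.png

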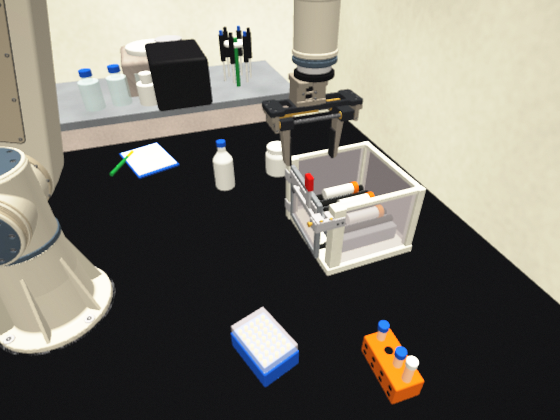

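```bash
python3 - <<'E'
import cv2
a=cv2.imread('pics/wrist2.png')[195:290,250:360]; cv2.imwrite('pics/zw2.png',cv2.resize(a,None,fx=6,fy=6,interpolation=cv2.INTER_CUBIC))
E
python3 - <<'E'
from h import *
d=pickle.load(open('wrist2.pkl','rb'))
o,v=ray(d,(282,205)); print(o, [ (o+v*(z-o[2])/v[2]) for z in (.261,.184)])
E
```

```text
[0.59984819 0.01232342 0.46980158] [array([ 0.60005788, -0.03758718,  0.261     ]), array([ 0.60013521, -0.05599276,  0.184     ])]
```

View pics/zw2.png

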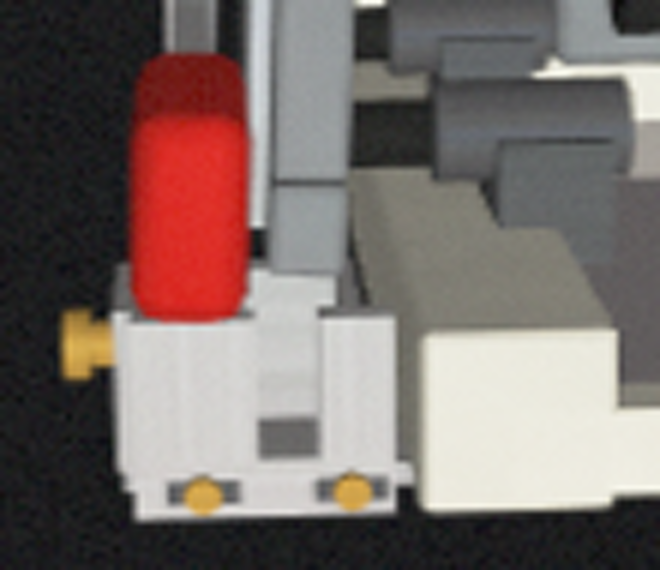

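```bash
python3 - <<'E'
from h import *
d=pickle.load(open('wrist2.pkl','rb'))
def at(px,z):
    o,v=ray(d,px); return o+v*(z-o[2])/v[2]
C=lambda x,y:(250+x/6,195+y/6)
print('slot edges',at(C(258,400),.184),at(C(318,400),.184),'end',at(C(288,455),.184), 'top edge',at(C(340,315),.184))
print('thumb top L/R',at(C(132,220),.261),at(C(248,220),.261),at(C(190,118),.261),at(C(190,318),.261))
E
```

```text
slot edges [ 0.610688   -0.11183921  0.184     ] [ 0.62027267 -0.11183765  0.184     ] end [ 0.61559744 -0.12136076  0.184     ] top edge [ 0.62351454 -0.09739821  0.184     ]
thumb top L/R [ 0.59322434 -0.05632946  0.261     ] [ 0.60644091 -0.05632921  0.261     ] [ 0.59983409 -0.04429046  0.261     ] [ 0.59983174 -0.06820713  0.261     ]
```

Emit:
{"method": "play_rows", "body": {"plan": [[1,0,0,1,0],[1,0,0,1.5,0],[1,0,0,1.5,0],[1,0,0,1.5,0],[1,0,0,1.2,0],[1,0,0,0.8,0],[1,0,0,0,0],[0.6,0,0,0,0],[0.4,0,0,0,0],[0.3,0,0,0,0],[0.25,0,0,0,0],[0.25,0,0,0,0]], "squeeze": 15}}

```text
time: 3.02
tool_pos: [0.6013, -0.056, 0.2252]
orientation: [3.142, -0.001, -0.0]
wrist_force: [0.3, -0.1, -0.1]
width: 0.0607
```

```bash
python3 snap.py 3 wrist side; python3 - <<'E'
import cv2
a=cv2.imread('pics/side3.png')[130:275,240:400]; cv2.imwrite('pics/zs3.png',cv2.resize(a,None,fx=4,fy=4,interpolation=cv2.INTER_CUBIC))
E
```

```text
3.0167 [ 0.6013 -0.056   0.2252] [ 3.142e+00 -1.000e-03 -0.000e+00] [ 0.29 -0.08 -0.1 ] 0.06070606494131368
```

View pics/zs3.png

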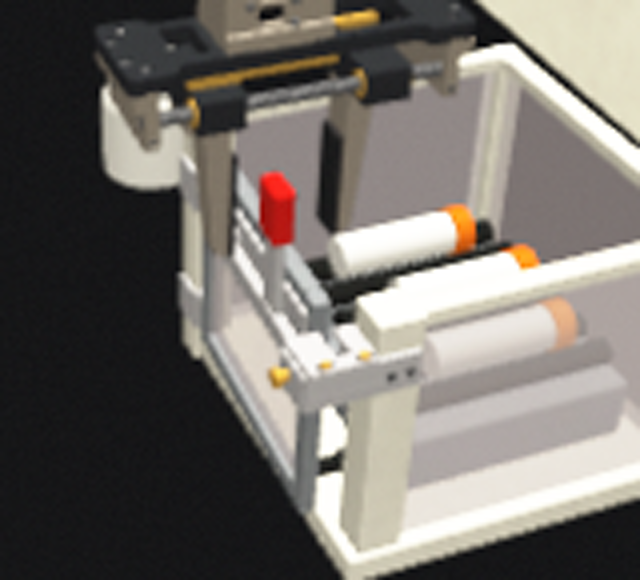

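View pics/wrist3.png

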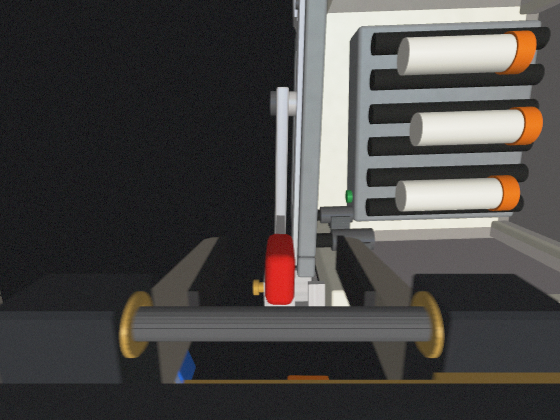

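Emit:
{"method": "play_rows", "body": {"plan": [[0.25,0,0,0,0],[0.22,0,0,0,0],[0.2,0,0,0,0],[0.18,0,0,0,0],[0.15,0,0,0,0],[0.12,0,0,0,0],[0.1,0,0,0,0],[0.05,0,0,0,0],[0,0,0,0,0],[0,0,0,0,0],[0,0,0,0,0]], "squeeze": 15}}

```text
time: 4.03
tool_pos: [0.6008, -0.056, 0.2245]
orientation: [3.142, 0.001, -0.0]
wrist_force: [-2.6, -0.2, 1.1]
width: 0.0141
```

```bash
python3 snap.py 4 ; python3 snap.py 4;python3 snap.py 4
```

```text
4.0333 [ 0.6008 -0.056   0.2245] [ 3.142e+00  1.000e-03 -0.000e+00] [-2.59 -0.15  1.12] 0.014138806561516353
4.0333 [ 0.6008 -0.056   0.2245] [ 3.142e+00  1.000e-03 -0.000e+00] [-2.59 -0.15  1.12] 0.014138806561516353
4.0333 [ 0.6008 -0.056   0.2245] [ 3.142e+00  1.000e-03 -0.000e+00] [-2.59 -0.15  1.12] 0.014138806561516353
```

Emit:
{"method": "play_rows", "body": {"plan": [[0,0,0,-0.05,0],[0,0,0,-0.05,0],[0,0,0,-0.05,0],[0,0,0,0,0],[0,0,0,0,0]]}}

```text
time: 4.45
tool_pos: [0.6006, -0.0555, 0.2254]
orientation: [-3.141, 0.001, -0.0]
wrist_force: [0.2, 5.1, -8.9]
width: 0.014
```

Emit:
{"method": "play_rows", "body": {"plan": [[0,0,0,-0.03,0],[0,0,0,-0.03,0],[0,0,0,0,0],[0,0,0,0,0]]}}

```text
time: 4.78
tool_pos: [0.6006, -0.0551, 0.226]
orientation: [-3.14, 0.001, 0.0]
wrist_force: [-0.2, 6.4, -10.4]
width: 0.0139
```

Emit:
{"method": "play_rows", "body": {"plan": [[0,0,-0.05,0,0],[0,0,-0.05,0,0],[0,0,-0.05,0,0],[0,0,0,0,0],[0,0,0,0,0]]}}

```text
time: 5.2
tool_pos: [0.6007, -0.0546, 0.2265]
orientation: [3.142, 0.001, -0.0]
wrist_force: [-2.6, 2.3, -9.0]
width: 0.0143
```

Emit:
{"method": "play_rows", "body": {"plan": [[0,0.05,0,0,-0.003],[0,0.05,0,0,-0.003],[0,0.05,0,0,-0.003],[0,0.05,0,0,-0.003],[0,0.05,0,0,-0.003],[0,0.05,0,0,-0.003],[0,0,0,0,0],[0,0,0,0,0]]}}

```text
time: 5.87
tool_pos: [0.6037, -0.0548, 0.2266]
orientation: [3.141, 0.001, 0.018]
wrist_force: [-5.3, -1.1, -8.8]
width: 0.0139
```

Emit:
{"method": "play_rows", "body": {"plan": [[0,0.05,0,0,-0.003],[0,0.05,0,0,-0.003],[0,0.05,0,0,-0.003],[0,0.05,0,0,-0.003],[0,0.05,0,0,-0.003],[0,0.05,0,0,-0.003],[0,0,0,0,0]]}}

```text
time: 6.45
tool_pos: [0.6065, -0.0551, 0.2265]
orientation: [3.141, 0.001, 0.036]
wrist_force: [-6.4, -1.8, -7.3]
width: 0.0142
```

Emit:
{"method": "play_rows", "body": {"plan": [[0,0.05,0,0,-0.003],[0,0.05,0,0,-0.003],[0,0,0,0,0]]}}

```text
time: 6.7
tool_pos: [0.6074, -0.0551, 0.2265]
orientation: [3.14, 0.001, 0.042]
wrist_force: [-7.4, -3.3, -6.9]
width: 0.0143
```

Emit:
{"method": "play_rows", "body": {"plan": [[0,0.05,0,0,-0.003],[0,0.05,0,0,-0.003],[0,0,0,0,0]]}}

```text
time: 6.95
tool_pos: [0.6083, -0.0552, 0.2266]
orientation: [3.14, 0.002, 0.048]
wrist_force: [-6.9, -3.3, -7.0]
width: 0.0142
```

Emit:
{"method": "play_rows", "body": {"plan": [[0,0.05,0.03,0,-0.003],[0,0.05,0.03,0,-0.003],[0,0,0,0,0]]}}

```text
time: 7.2
tool_pos: [0.6095, -0.0553, 0.2266]
orientation: [3.141, 0.001, 0.054]
wrist_force: [-6.1, -0.8, -7.0]
width: 0.0143
```

Emit:
{"method": "play_rows", "body": {"plan": [[0,0.05,0,0,-0.003],[0,0.05,0,0,-0.003],[0,0,0,0,0]]}}

```text
time: 7.45
tool_pos: [0.6104, -0.0554, 0.2266]
orientation: [3.141, 0.001, 0.06]
wrist_force: [-7.4, -2.1, -6.6]
width: 0.0141
```

Emit:
{"method": "play_rows", "body": {"plan": [[0,0.05,0,0,-0.003],[0,0,0,0,0],[0,0,0,0,0]]}}

```text
time: 7.7
tool_pos: [0.6108, -0.0554, 0.2266]
orientation: [3.141, 0.002, 0.063]
wrist_force: [-6.2, -1.4, -6.6]
width: 0.014
```

Emit:
{"method": "play_rows", "body": {"plan": [[0,0.04,0,0,-0.002],[0,0,0,0,0],[0,0,0,0,0]]}}

```text
time: 7.95
tool_pos: [0.6112, -0.0554, 0.2266]
orientation: [3.141, 0.001, 0.065]
wrist_force: [-7.2, -2.6, -7.2]
width: 0.0139
```

Emit:
{"method": "play_rows", "body": {"plan": [[0,0.04,0,0,-0.002],[0,0,0,0,0],[0,0,0,0,0]]}}

```text
time: 8.2
tool_pos: [0.6117, -0.0554, 0.2267]
orientation: [3.141, 0.001, 0.067]
wrist_force: [-6.1, -1.4, -5.9]
width: 0.014
```

Emit:
{"method": "play_rows", "body": {"plan": [[0,0.04,0,0,-0.002],[0,0,0,0,0],[0,0,0,0,0]]}}

```text
time: 8.45
tool_pos: [0.6125, -0.0551, 0.227]
orientation: [3.141, 0.0, 0.069]
wrist_force: [-6.9, 0.5, -4.1]
width: 0.0143
```

Emit:
{"method": "play_rows", "body": {"plan": [[0,0.04,0,0,-0.002],[0,0,0,0,0],[0,0,0,0,0]]}}

```text
time: 8.7
tool_pos: [0.6129, -0.0551, 0.2271]
orientation: [3.141, 0.0, 0.071]
wrist_force: [-6.2, -0.8, -3.9]
width: 0.0143
```

Emit:
{"method": "play_rows", "body": {"plan": [[0,0,-0.05,-0.06,0],[0,0,-0.05,-0.06,0],[0,0,0,0,0],[0,0,0,0,0]]}}

```text
time: 9.03
tool_pos: [0.6128, -0.0539, 0.2283]
orientation: [3.141, 0.0, 0.071]
wrist_force: [-6.4, -0.2, -3.8]
width: 0.0141
```

Emit:
{"method": "play_rows", "body": {"plan": [[0,0,-0.14,-0.14,0],[0,0,-0.14,-0.14,0],[0,0,-0.145,-0.135,0],[0,0,-0.145,-0.135,0],[0,0,0,0,0]]}}

```text
time: 9.45
tool_pos: [0.6125, -0.0481, 0.2341]
orientation: [3.141, 0.0, 0.071]
wrist_force: [-5.7, -1.0, -3.2]
width: 0.0142
```

Emit:
{"method": "play_rows", "body": {"plan": [[0,0.01,-0.15,-0.13,0],[0,0,-0.15,-0.13,0],[0,0,-0.155,-0.125,0],[0,0,-0.155,-0.125,0],[0,0,0,0,0]]}}

```text
time: 9.87
tool_pos: [0.6121, -0.0421, 0.2392]
orientation: [3.141, 0.0, 0.071]
wrist_force: [-6.5, -1.0, -2.8]
width: 0.014
```

Emit:
{"method": "play_rows", "body": {"plan": [[0,0,-0.16,-0.12,0],[0,0,-0.16,-0.12,0],[0,0,-0.165,-0.115,0],[0,0,-0.165,-0.115,0],[0,0,-0.165,-0.11,0],[0,0,-0.165,-0.11,0],[0,0,-0.17,-0.1,0],[0,0,-0.17,-0.1,0],[0,0,0,0,0],[0,0,0,0,0]]}}

```text
time: 10.7
tool_pos: [0.6113, -0.0291, 0.2482]
orientation: [3.141, -0.0, 0.071]
wrist_force: [-7.5, -2.1, -2.7]
width: 0.0139
```

```bash
python3 snap.py 5 wrist side;  python3 - <<'E'
import cv2
a=cv2.imread('pics/side5.png')[130:275,240:400]; cv2.imwrite('pics/zs5.png',cv2.resize(a,None,fx=4,fy=4,interpolation=cv2.INTER_CUBIC))
E
```

```text
10.7 [ 0.6113 -0.0291  0.2482] [ 3.141 -0.     0.071] [-7.54 -2.06 -2.68] 0.013903957093413384
```

View pics/zs5.png

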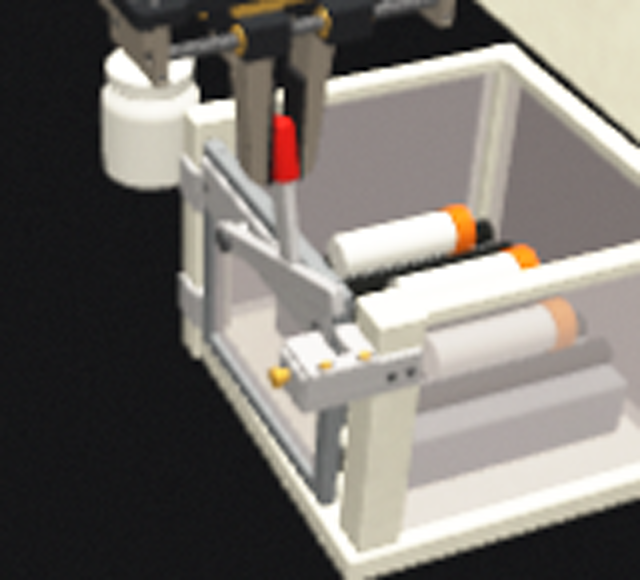

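View pics/wrist5.png

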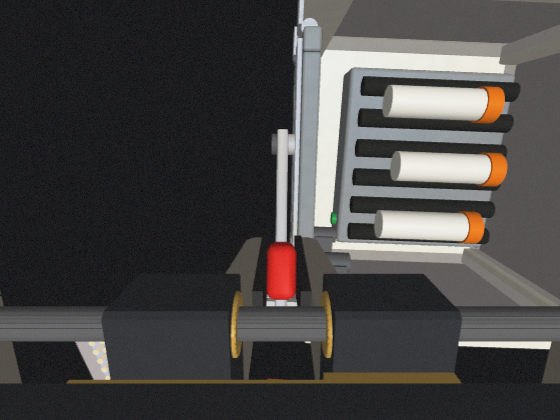

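Emit:
{"method": "play_rows", "body": {"plan": [[0,-0.137,-0.02,0,0.01],[0,-0.274,-0.042,0,0.02],[0,-0.343,-0.054,0,0.025],[0,-0.343,-0.054,0,0.025],[0,-0.343,-0.054,0,0.025],[0,-0.343,-0.054,0,0.025],[0,-0.343,-0.054,0,0.025]]}}

```text
time: 11.38
tool_pos: [0.5915, -0.0258, 0.2483]
orientation: [3.141, -0.004, -0.085]
wrist_force: [1.1, -1.6, -5.0]
width: 0.014
```

Emit:
{"method": "play_rows", "body": {"plan": [[0,-0.48,-0.078,0,0.035],[0,-0.684,-0.116,0,0.05],[0,-0.684,-0.116,0,0.05],[0,-0.684,-0.116,0,0.05],[0,-0.684,-0.116,0,0.05],[0,-0.684,-0.116,0,0.05],[0,-0.684,-0.116,0,0.05],[0,-0.684,-0.116,0,0.05],[0,-0.343,-0.054,0,0.025],[0,0,0,0,0]]}}

```text
time: 12.22
tool_pos: [0.54, -0.0017, 0.2486]
orientation: [-3.14, -0.003, -0.495]
wrist_force: [0.6, -1.3, -2.4]
width: 0.014
```

Emit:
{"method": "play_rows", "body": {"plan": [[0,-0.343,-0.054,0,0.025],[0,-0.684,-0.116,0,0.05],[0,-0.684,-0.116,0,0.05],[0,-0.684,-0.116,0,0.05],[0,-0.684,-0.116,0,0.05],[0,-0.684,-0.116,0,0.05],[0,-0.684,-0.116,0,0.05],[0,-0.684,-0.116,0,0.05],[0,-0.684,-0.116,0,0.05],[0,-0.684,-0.116,0,0.05],[0,-0.343,-0.054,0,0.025],[0,0,0,0,0]]}}

```text
time: 13.22
tool_pos: [0.4967, 0.0517, 0.2485]
orientation: [-3.139, -0.002, -0.994]
wrist_force: [0.5, -1.5, -1.3]
width: 0.0142
```

Emit:
{"method": "play_rows", "body": {"plan": [[0,-0.343,-0.054,0,0.025],[0,-0.684,-0.116,0,0.05],[0,-0.684,-0.116,0,0.05],[0,-0.684,-0.116,0,0.05],[0,-0.684,-0.116,0,0.05],[0,-0.684,-0.116,0,0.05],[0,-0.684,-0.116,0,0.05],[0,-0.684,-0.116,0,0.05],[0,-0.684,-0.116,0,0.05],[0,-0.343,-0.054,0,0.025],[0,0,0,0,0],[0,0,0,0,0]]}}

```text
time: 14.22
tool_pos: [0.4839, 0.112, 0.2482]
orientation: [-3.139, 0.0, -1.442]
wrist_force: [1.7, -2.2, -0.6]
width: 0.0143
```

```bash
python3 snap.py 6 wrist side scene;  python3 - <<'E'
import cv2
a=cv2.imread('pics/side6.png')[110:275,180:400]; cv2.imwrite('pics/zs6.png',cv2.resize(a,None,fx=3,fy=3,interpolation=cv2.INTER_CUBIC))
a=cv2.imread('pics/scene6.png')[120:355,120:400]; cv2.imwrite('pics/zc6.png',cv2.resize(a,None,fx=2.5,fy=2.5,interpolation=cv2.INTER_CUBIC))
E
```

```text
14.2167 [0.4839 0.112  0.2482] [-3.139  0.    -1.442] [ 1.73 -2.18 -0.57] 0.014257788836087495
```

View pics/zs6.png

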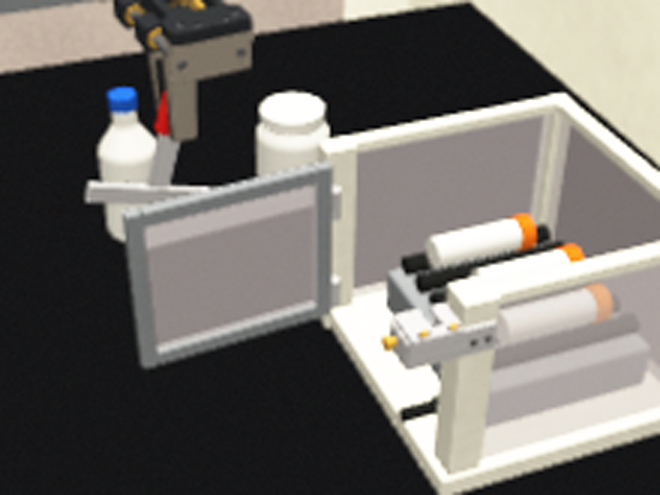

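View pics/zc6.png

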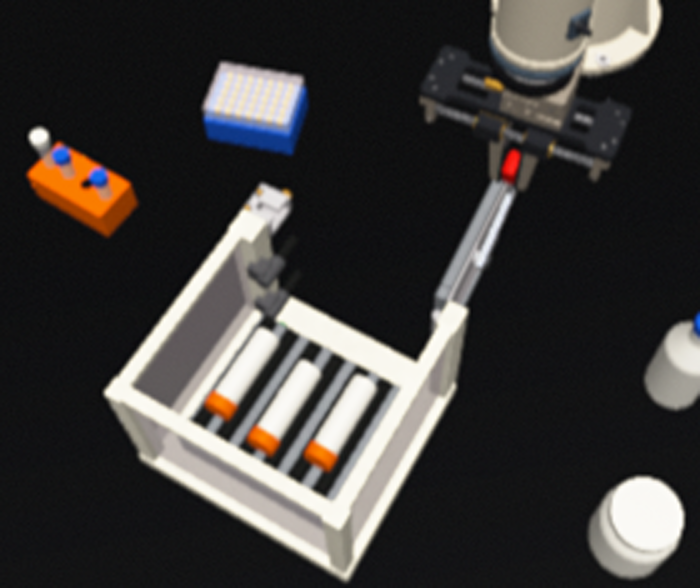

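Emit:
{"method": "play_rows", "body": {"plan": [[0,0,0.17,0.1,0],[0,0,0.17,0.1,0],[0,0,0.165,0.11,0],[0,0,0.165,0.11,0],[0,0,0.165,0.115,0],[0,0,0.165,0.115,0],[0,0,0.16,0.12,0],[0,0,0.16,0.12,0],[0,0,0.155,0.125,0],[0,0,0.155,0.125,0],[0,0,0.15,0.13,0],[0,0,0.15,0.13,0],[0,0,0.145,0.135,0],[0,0,0.145,0.135,0],[0,0,0.14,0.14,0],[0,0,0.14,0.14,0],[0,0,0,0,0],[0,0,0,0,0]]}}

```text
time: 15.87
tool_pos: [0.4576, 0.1087, 0.2277]
orientation: [3.141, -0.0, -1.444]
wrist_force: [1.1, -0.4, -0.7]
width: 0.0142
```

Emit:
{"method": "play_rows", "body": {"plan": [[0,0,0.08,0.08,0],[0,0,0.08,0.08,0],[0,0,0.06,0.06,0],[0,0,0,0,0],[0,0,0,0,0]]}}

```text
time: 16.28
tool_pos: [0.4557, 0.1085, 0.2257]
orientation: [-3.141, -0.0, -1.444]
wrist_force: [2.0, -1.8, -0.8]
width: 0.0139
```

```bash
python3 snap.py 7 wrist side;  python3 - <<'E'
import cv2
a=cv2.imread('pics/side7.png')[110:275,180:400]; cv2.imwrite('pics/zs7.png',cv2.resize(a,None,fx=3,fy=3,interpolation=cv2.INTER_CUBIC))
E
```

```text
16.2833 [0.4557 0.1085 0.2257] [-3.141 -0.    -1.444] [ 2.05 -1.8  -0.8 ] 0.013909324994768603
```

View pics/zs7.png

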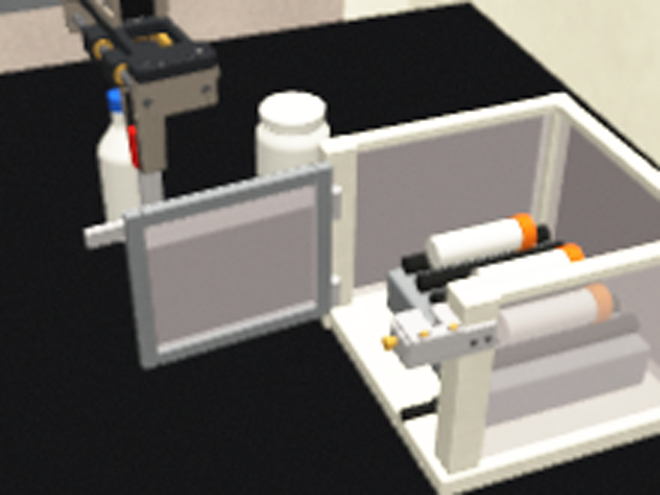

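View pics/wrist7.png

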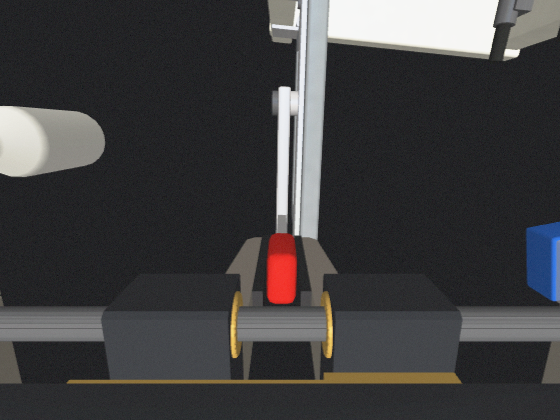

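Bar is nearly level and gate about 1.48 rad open. I'll open gently, then rise straight up.

Emit:
{"method": "play_rows", "body": {"plan": [[0,0,0.03,0.04,0],[0,0,0,0,0],[0.18,0,0,0,0],[0.22,0,0,0,0],[0.3,0,0,0,0],[0.4,0,0,0,0],[0.5,0,0,0,0],[0.5,0,0,0,0],[0.5,0,0,0,0],[0.5,0,0,0,0]]}}

```text
time: 17.22
tool_pos: [0.4553, 0.1085, 0.2253]
orientation: [-3.142, 0.0, -1.444]
wrist_force: [0.1, 0.1, -0.5]
width: 0.0459
```

```bash
python3 snap.py 8 wrist
```

```text
17.2167 [0.4553 0.1085 0.2253] [-3.142  0.    -1.444] [ 0.07  0.06 -0.46] 0.04588525383502674
```

View pics/wrist8.png

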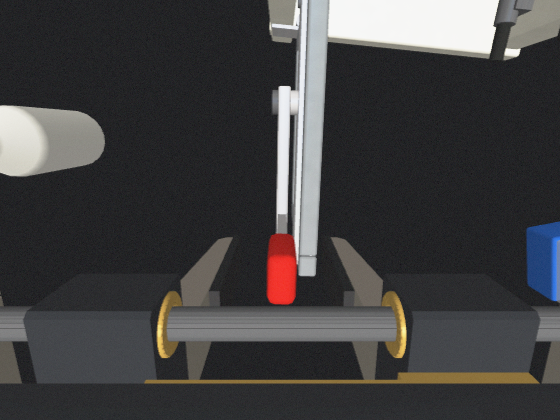

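Released with the thumb piece centred between the fingers (red at about (282, 268)). Now straight up.

Emit:
{"method": "play_rows", "body": {"plan": [[0.5,0,0,-0.8,0],[0.5,0,0,-1.5,0],[0.5,0,0,-2,0],[0.5,0,0,-2,0],[0.5,0,0,-2,0],[0.5,0,0,-2,0],[0.5,0,0,-1,0],[0.5,0,0,0,0],[0.5,0,0,0,0],[0.5,0,0,0,0]]}}

```text
time: 18.1
tool_pos: [0.4548, 0.1083, 0.3372]
orientation: [3.14, -0.0, -1.444]
wrist_force: [1.0, 0.8, -0.2]
width: 0.046
```

```bash
python3 snap.py 9 wrist side scene; python3 red.py 9;  python3 - <<'E'
import cv2
a=cv2.imread('pics/side9.png')[110:275,180:400]; cv2.imwrite('pics/zs9.png',cv2.resize(a,None,fx=3,fy=3,interpolation=cv2.INTER_CUBIC))
E
```

```text
18.1 [0.4548 0.1083 0.3372] [ 3.14  -0.    -1.444] [ 0.96  0.82 -0.19] 0.045957541407800756
scene [327.35135135 182.51351351] [324 176   9  15  74]
side [228.06428571 158.18571429] [223 151  11  15 140]
red [0.4550224  0.10852432 0.24429795] [array([-0.27,  0.23]), array([-0.34, -0.17])]
```

View pics/zs9.png

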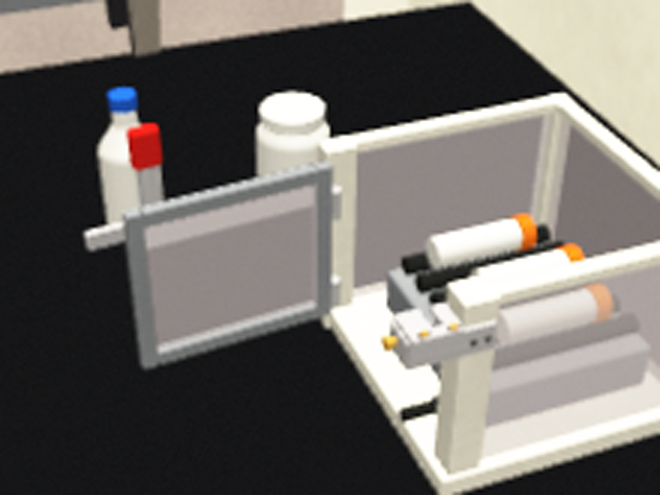

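View pics/scene9.png

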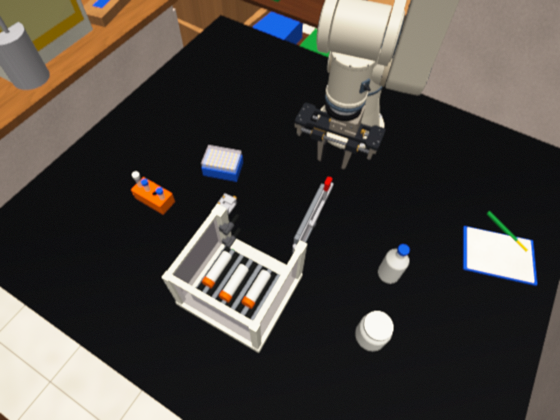

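```bash
python3 -c "
from rig import *
print(hand_in())"
```

```text
the job is handed in; nothing more can be done
None
```

The gate stands open at about 1.5 rad (86°), let go, with its latch bar dropped back level. The job was handed in at about 18 s of the 72 s allowed.

- **Unlatching:** I pinched the red thumb piece at 15 N and lifted lightly, 4 to 10 N at the wrist. I eased the gate in about 12 mm until the bar rose and the downward pull fell from about 6 N to 4 N. That was where the wrist picture had put the slot. I then lifted the bar out along its arc to about 0.32 rad.
- **Opening:** I swung the gate at about 0.6 rad/s in the grip, lowered the bar, opened the fingers and backed straight up.
- **Last checks:**
  - The thumb piece measured at (0.455, 0.109, 0.244) m. That is its original height, so the bar is level, and it puts the gate at about 1.5 rad.
  - The last wrist force was about 1 N, which is the noise level, and the gripper is about 75 mm above the thumb piece.
  - In the last pictures the bottle, jar, rack and tip box appear where they began. I judged this by eye and did not measure it.

The joint angles are worked out from pictures and tool poses, because the interface does not give them directly. The force between bar and keeper was not measured either; the wrist forces put it below about 7 N. No check failed or disagreed.

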